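Line up the saucers, then present the dish level

ROBOT

A 7-joint arm with a two-finger parallel gripper is mounted at the origin on a cart in front of the work surface, level with it; the furniture and walls round the work are solid. World frame = base frame: x ahead of the robot, y to its left, z up, the work surface at z = 0. Lengths are in m, angles in rad, forces in N, time in s.
With the tool pointing down it reaches from about 0.35 to 0.9 m from the base axis. Payload 8.1 kg.
Tool frame: the origin (TCP) lies midway between the tips of the shut fingers; the grasp point (between the pads) lies 19 mm behind it; z points along the fingers, y is the line along which they close (so a half turn about z gives the same grasp; the last joint's range is limited). The gripper opens to 92 mm and grips with 3 to 60 N. Pads are 19 mm wide; open, the fingers measure 130 mm over their backs; the gripper's body (75 mm by 190 mm) begins 47 mm behind the grasp point.
Start: joints at [1.003, 0.434, 0.025, 1.573, -0.012, 1.134, -0.075], TCP at [0.28, -0.559, 0.227] pointing down, gripper open.
Joint ranges: [-2.62, 2.62], [-0.44, 2.09], [-1.27, 1.32], [0.08, 2.57], [-1.32, 4.46], [0.12, 2], [-2.74, 2.74]. Speed limits (rad/s): [2.22, 2.22, 3.01, 3.01, 3.14, 3.14, 3.14].

INTERFACE

Orientations are given as a rotation vector (axis times angle).
In Python, from cell import readout, get_image, calibration, ticket gives the robot as it stands. The module is installed in compiled form; this text tells all that it offers.
- The arm moves only by the tool move_arm, never from a script. Its argument "series" is a list of rows, each a list of 6 numbers: the shift along the world's x, y, z as a fraction of full scale, then the turn, a rotation vector about the world's x, y, z as a fraction of full scale. A call has 1 to 5 rows; each row is the pose to reach, as a shift and turn from the pose commanded when the call began; what a row does not reach only later rows make up. Full scale, the value 1, is 0.75 m for a shift and 60 degrees for a turn. A row lasts 1/10 s, in which the tool goes at most 50 mm and 8.59 degrees, less where a joint would pass 70% of its speed; a pose out of reach is approached as far as the arm can. A call with a number of a shift or a turn outside -1 to 1 is refused whole. A call with a gripper value outside its range is refused whole. "claw" is the opening, from -1 (shut) to 1 (fully open), so that 0 is half open, set as the call begins (left out, the last holds). The fingers move at their own pace and stop on an object; "squeeze" is the grip in N (left out, the last holds). Time passes only in rows, so rows that repeat a pose let the fingers close. It gives the time, the measured TCP pose, the force, the opening and the grip force at its end, in the units of the state.
- readout.observe(): the state, without advancing time (a new reading comes with each control period).
- get_image(name): name is "scene" or "side" or "wrist"; returns (picture, depth): 384x512x3 uint8, red, green, blue; 384x512 float32, m along the optical axis (not along the pixel's ray), 0 where there is no reading.
- calibration(name): a dict with "fx", "fy", "cx", "cy" (pixels), "view" (4x4, takes a point from world to camera coordinates); the wrist camera has in their place "mount" (4x4, takes a point from camera to tool coordinates, whose origin is the TCP and whose axes are the flange's). Camera axes: x right, y down, z forward; pixel columns grow to the right and rows downward; lengths in m; the calibration is good to about 2 mm. The wrist camera is an equidistant fisheye: a pixel r from the principal point sees the ray r / f radians off the axis. A picture is of the moment at which its call begins: read the wrist's pose just before it. calibration takes no time and is no camera call.
- ticket.sign_off(): hands the job in; it is judged then, once.
The state is a dict: "clock": time; "joints": joint angles; "dq": joint speeds; "joint_efforts": joint torques, N m; "position": TCP position; "ee_rot": TCP orientation; "force": force on the tool from outside, world axes, zero at the start; "ft_torque": the same for the moment, N m; "width": opening from 0.0 (shut) to 1.0 (fully open); "gripper_force": force on a finger pad.
Only numpy, scipy, OpenCV 4.12 (cv2) and the standard library are available. Lean on these libraries where they do the work, as an engineer would, in place of code of your own. Each camera call takes 0.05 s, during which the arm holds its last target. There are 200 camera calls.

TASK

Nudge the three white saucers along the wooden board, without lifting them off it, until they stand in one straight, even row, each centred on one of the three cross marks of the dark inlaid line. Then lift the blue dish by its overhead handle and, once it is in the air, turn it a quarter turn so that its yellow lip points straight across the row, away from the robot, always level so that the cherry tomato stays in the middle of the dish. Finish while still holding the dish up, steady, about ten centimetres above the middle saucer, and leave the tin, the salt pot and the mug alone.

Things in the scene. Friction and masses are not known exactly. Their poses are not given: they have to be found in the camera images.
- board: fixed long wooden board, 200 x 360 x 18 mm with handle, top 18 mm above the worktop. Origin: underside, middle of the full outline. x points across it, away from the robot (yaw up to 0.2 rad either way); y along it, to the robot's left; the handle is at the -y end. A thin dark line is inlaid along y at x = 0, with three 110 mm cross marks 88 mm apart at y = 133, 45, -43 mm
- mark_left (a point): point on the board's top face where the left cross mark (farthest from the handle) crosses the inlaid line; axes as the board's, z up
- mark_mid (a point): the same for the middle cross mark, 88 mm from the other two
- mark_right (a point): the same for the right cross mark
- tin: bystander: food tin, 57 mm in diameter, 72 mm high, loose, beyond the board; origin at the centre of its underside
- salt_pot: bystander: cream salt pot with red bands and a conical lid, 68 mm in diameter, 72 mm high, loose; origin at the centre of its underside
- mug: bystander: small cream coffee mug, 59 x 83 mm with its handle, 55 mm high, loose, beyond the board; origin at the centre of its underside
- dish: loose blue dished plate, 156 mm wide, rim 28 mm high, 0.22-0.37 kg, right of the board. Origin: centre of its underside, z up; x points to the yellow pouring lip (roughly robot's left at the start). A rigid steel handle arches over it along its y, feet at y = +-75 mm. Inside: flat of about 10 mm radius, then rising at 12 and later 22 degrees; a fast start or stop rolls the tomato up
- dish_grip (a point): centre of the dark wooden grip at the top of the dish's overhead handle, 106 mm straight above the dish's origin: a bar 14 mm thick (along dish x), 70 mm long (along dish y), 22 mm high; between its underside and the tomato there is about 57 mm of room
- dish_lip (a point): tip of the yellow pouring lip, 100 mm from the dish's centre along its x axis, 28 mm above the underside
- tomato: loose red cherry tomato, a ball 30 mm in diameter, 16 g, lying in the middle of the dish where it rolls freely; origin at its centre (23 mm above the dish's origin when at rest); its axes turn as it rolls
- saucer_a: one of three equal round white saucers, 71 mm wide, 12 mm high, 60 g, loose on the board. Each stands at one of the cross marks, within 6 mm along the board; one is nearly on the line, two are 25 to 50 mm nearer the robot than the line; which is where varies. Origin: centre of its underside; yaw means nothing
- saucer_b: one of three equal round white saucers, 71 mm wide, 12 mm high, 60 g, loose on the board. Each stands at one of the cross marks, within 6 mm along the board; one is nearly on the line, two are 25 to 50 mm nearer the robot than the line; which is where varies. Origin: centre of its underside; yaw means nothing
- saucer_c: one of three equal round white saucers, 71 mm wide, 12 mm high, 60 g, loose on the board. Each stands at one of the cross marks, within 6 mm along the board; one is nearly on the line, two are 25 to 50 mm nearer the robot than the line; which is where varies. Origin: centre of its underside; yaw means nothing
Things that resemble listed ones, but are neither listed nor needed, are in the scene too. Leave any purple or red look-alike of the saucer_c alone.

How it is judged:
By the outcome, as a careful person would: the job done as asked, in the order asked, and still so for the second after the job is handed in, while the arm keeps its last pose, push and grip.
It also fails if it takes over 72 s, if anything falls off the work surface, if the arm or the gripper's body presses on something with over 40 N, if the wrist force passes 120 N, or if a joint passes its speed limit or range.

## Working session

There is one attempt and no reset: what is moved stays moved. The work goes in short steps, Python scripts to look and compute and a tool call to move; the robot and the scene stay as the last step left them, time stands still between calls to the robot, and variables do not carry over. Pictures are saved under pics/ and viewed, at most 10 in all, crops included, and the job is handed in when it is done.

Besides the shell and the picture viewer there is one more tool, called after ">>>" in YAML: its name, and indented under it one key for each argument. move_arm: Moves the arm, as the interface text tells. Shift numbers are shares of 0.75 m and turn numbers shares of 60 degrees, none past 1 either way. Its arguments: {"type":"object","properties":{"series":{"type":"array"},"claw":{"type":"number"},"squeeze":{"type":"number"}},"required":["series"]}

```bash
mkdir -p pics; cat > h.py <<'E'
import numpy as np, cv2
from cell import readout, get_image, calibration, ticket
from scipy.spatial.transform import Rotation as R
def ray(name,u,v,st=None):
    c=calibration(name)
    V=np.linalg.inv(c["view"])
    d=V[:3,:3]@np.array([(u-c["cx"])/c["fx"],(v-c["cy"])/c["fy"],1]); return V[:3,3],d
def onplane(name,u,v,z):
    o,d=ray(name,u,v); return o+d*(z-o[2])/d[2]
def cloud(name,dep):
    c=calibration(name);V=np.linalg.inv(c["view"])
    v,u=np.mgrid[:384,:512]
    P=np.stack([(u-c["cx"])/c["fx"]*dep,(v-c["cy"])/c["fy"]*dep,dep],-1)
    return P@V[:3,:3].T+V[:3,3]
def save(im,n): cv2.imwrite("pics/"+n,im[:,:,::-1])
E
python3 - <<'E'
from h import *
a,da=get_image("scene");b,db=get_image("side")
np.savez("i0.npz",a=a,da=da,b=b,db=db)
save(a,"s0.png");save(b,"d0.png")
for n in("scene","side"):
    c=calibration(n);print(n,np.linalg.inv(c["view"]).round(3).tolist(),c["fx"])
print(readout.observe())
E
```

```text
scene [[-0.604, -0.468, 0.645, 0.032], [-0.797, 0.335, -0.503, 0.41], [0.019, -0.818, -0.575, 0.618], [0.0, 0.0, 0.0, 1.0]] 420.3291797575301
side [[-0.64, -0.474, 0.605, -0.125], [-0.768, 0.408, -0.493, 0.554], [-0.014, -0.781, -0.625, 0.863], [0.0, 0.0, 0.0, 1.0]] 410.66248318300177
{'clock': 0.1, 'joints': array([ 1.00340053,  0.43516663,  0.02496266,  1.57399232, -0.01160612,
        1.13403025, -0.07512372]), 'dq': array([ 0.00068847, -0.00226168,  0.00037145, -0.00211979,  0.00181554,
       -0.00074462, -0.0001806 ]), 'joint_efforts': array([ 2.95024787e-03, -6.69121957e+01,  9.87817682e-01, -3.15146363e+01,
       -6.05117180e-02,  3.73555615e-02,  6.24999325e-05]), 'position': array([ 0.27990143, -0.55830014,  0.22602039]), 'ee_rot': array([-3.05582549e+00, -7.23096675e-01,  7.09196618e-04]), 'force': array([0.13373528, 0.38114139, 0.4422245 ]), 'ft_torque': array([ 0.0043205 , -0.00218484,  0.02409298]), 'gripper_force': 0.0, 'width': 1.0007599285025386}
```

View pics/s0.png

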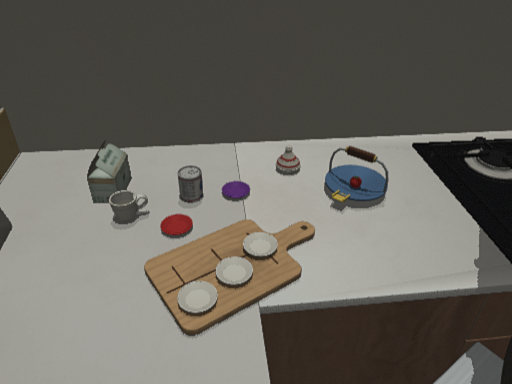

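View pics/d0.png

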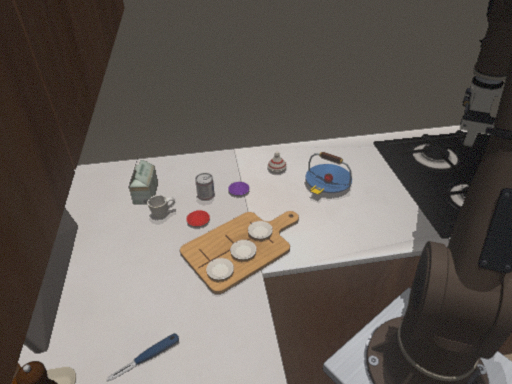

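The scene view shows the white saucers at (198,298), (235,272) and (261,245), with the first two nearer the robot. The look-alikes are purple at (236,190) and red at (177,225). The dish is at (356,183) with its grip at (361,154) and its lip at (341,198). The inlaid line shows between (167,290) and (250,240).

```bash
cat > m.py <<'E'
from h import *
def saucers(n,im,region):
    hsv=cv2.cvtColor(im,cv2.COLOR_RGB2HSV)
    x0,y0,x1,y1=region; 
    S=hsv[...,1]; wood=((S>70)&(hsv[...,0]<25)).astype(np.uint8)
    k,l,st,_=cv2.connectedComponentsWithStats(wood)
    m=np.zeros_like(wood); m[y0:y1,x0:x1]=((S<70))[y0:y1,x0:x1]
    # board hull
    i=l[y0:y1,x0:x1]; i=np.bincount(i[i>0]).argmax()
    hull=cv2.convexHull(cv2.findContours((l==i).astype(np.uint8),0,1)[0][0] if 0 else np.argwhere(l==i)[:,::-1].astype(np.int32))
    hm=np.zeros_like(wood);cv2.fillConvexPoly(hm,hull,1);hm=cv2.erode(hm,np.ones((3,3)))
    m=((S<70)&(hsv[...,2]>60)&(hm>0)).astype(np.uint8)
    out=[]
    for c in cv2.findContours(m,0,1)[0]:
        if cv2.contourArea(c)<150: continue
        P=np.array([onplane(n,u,v,.030)[:2] for u,v in c[:,0]])
        (cx,cy),r=cv2.minEnclosingCircle((P*1000).astype(np.float32))
        A=np.c_[2*P,np.ones(len(P))];s=np.linalg.lstsq(A,(P**2).sum(1),rcond=None)[0]
        out.append((c[:,0].mean(0).round(),s[:2].round(4),np.sqrt(s[2]+s[:2]@s[:2]).round(4),np.round(cx),np.round(cy),round(r,1)))
    return out,l==i
E
python3 - <<'E'
from m import *
d=np.load("i0.npz")
for n,im,dep,reg in(("scene",d["a"],d["da"],(150,230,300,315)),("side",d["b"],d["db"],(185,215,290,285))):
    o,bm=saucers(n,im,reg)
    for x in o: print(n,*x)
    hsv=cv2.cvtColor(im,cv2.COLOR_RGB2HSV)
    C=cloud(n,dep)
    pts=C[bm&(dep>0)]
    print("wood z med",np.median(pts[:,2]), "n",len(pts))
    P=pts[abs(pts[:,2]-.018)<.006]
    (c,s,a)=cv2.minAreaRect((P[:,:2]*1000).astype(np.float32)); print("rect",c,s,a)
    # blue dish, yellow lip, grip, tomato
    H,S,V=[hsv[...,k].astype(int) for k in range(3)]
    for nm,mk in(("blue",(H>95)&(H<120)&(S>120)),("yellow",(H>18)&(H<32)&(S>150)&(V>90)),("grip",(H<15)&(S>90)&(V<110)),("red",((H>170)|(H<6))&(S>150))):
        k,l,st,ce=cv2.connectedComponentsWithStats(mk.astype(np.uint8))
        for i in range(1,k):
            if st[i,4]>25 and 290<ce[i,0]<400 and 100<ce[i,1]<220:
                q=C[(l==i)&(dep>0)]
                print(n,nm,ce[i].round(1),st[i,4],np.median(q,0).round(3))
big=cv2.resize(d["a"][210:330,130:325],None,fx=4,fy=4,interpolation=cv2.INTER_CUBIC); save(big,"c1.png")
E
```

```text
scene [197. 297.] [0.4904 0.1899] 0.0356 491.0 190.0 37.4
scene [234. 270.] [0.5042 0.1019] 0.0357 504.0 102.0 37.3
scene [300. 251.] [ 0.463  -0.0367] 0.0283 459.0 -40.0 41.9
scene [266. 235.] [ 0.5382 -0.0087] 0.049 535.0 -14.0 67.8
wood z med 0.015258241804829875 n 8520
rect (534.6689453125, 57.75977325439453) (356.3233947753906, 200.40028381347656) 88.24240112304688
scene yellow [338.9 197. ] 67 [ 0.554 -0.231  0.028]
scene grip [360.6 153.4] 177 [ 0.575 -0.315  0.109]
scene grip [355.3 181.8] 71 [ 0.575 -0.314  0.028]
scene red [355.3 181.9] 79 [ 0.575 -0.313  0.027]
side [220. 269.] [0.4915 0.1892] 0.0357 492.0 190.0 37.8
side [243. 250.] [0.5047 0.1014] 0.0355 504.0 101.0 37.5
side [264. 223.] [ 0.5369 -0.0123] 0.0499 534.0 -17.0 70.6
wood z med 0.016908556352518866 n 4144
rect (534.233642578125, 59.14741516113281) (358.36187744140625, 203.35360717773438) 88.0700912475586
side yellow [315.7 190.3] 43 [ 0.553 -0.233  0.03 ]
```

View pics/c1.png

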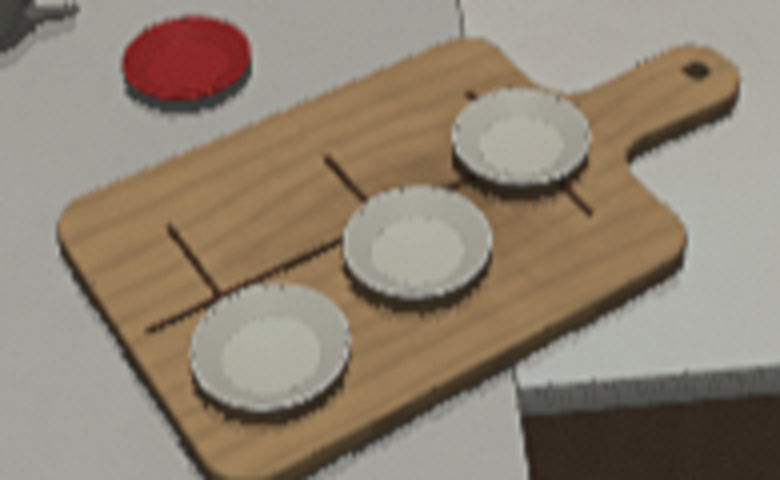

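```bash
python3 - <<'E'
from h import *
cr=lambda x,y:(130+x/4-.375,210+y/4-.375)
for nm,x,y in(("lt",168,225),("mt",326,156),("rt",470,94),("rb",591,214),("lx",216,295),("lend",149,330)):
    print(nm,onplane("scene",*cr(x,y),.018).round(4))
for nm,x,y in(("a l",191,347),("a r",350,347),("c l",452,137),("c r",590,137),("c t",521,87),("c b",521,186)):
    print(nm,onplane("scene",*cr(x,y),.030).round(4))
d=np.load("i0.npz")
for n,im,c0 in(("scene",d["a"],(260,240)),("side",d["b"],(260,228))):
    g=cv2.cvtColor(im,cv2.COLOR_RGB2HSV); m=((g[...,1]<60)&(g[...,2]>100)).astype(np.uint8)
    box=np.zeros_like(m);box[c0[1]-25:c0[1]+25,c0[0]-19:c0[0]+19]=1
    l=cv2.connectedComponents(m*box)[1]; c=cv2.findContours((l==l[c0[1]+4,c0[0]]).astype(np.uint8),0,1)[0]
    c=max(c,key=len);P=np.array([onplane(n,u,v,.030)[:2] for u,v in c[:,0]])
    A=np.c_[2*P,np.ones(len(P))];s=np.linalg.lstsq(A,(P**2).sum(1),rcond=None)[0];print(n,s[:2],np.sqrt(s[2]+s[:2]@s[:2]),np.ptp(P,0))
    # grip ends, lip tip
C=cloud("scene",d["da"]);h=cv2.cvtColor(d["a"],cv2.COLOR_RGB2HSV)
m=(h[...,0]<15)&(h[...,1]>90)&(h[...,2]<110);m[:140]=0;m[164:]=0;m[:,:330]=0;m[:,395:]=0
p=np.argwhere(m)[:,::-1];(c,sz,a)=cv2.minAreaRect(p.astype(np.float32));
vx,vy,_,_=cv2.fitLine(p.astype(np.float32),2,0,.01,.01).ravel()
t=(p-p.mean(0))@[vx,vy];e=[p.mean(0)+[vx*q,vy*q] for q in(t.min(),t.max())]
print(e);E=[onplane("scene",*q,.110) for q in e];print(E,np.degrees(np.arctan2(*(E[1]-E[0])[1::-1])))
q=C[m&(d["da"]>0)];q=q[(q[:,2]>.09)];print(q.mean(0),q.min(0),q.max(0));v=np.linalg.svd(q-q.mean(0))[2][0];print(v)
m=(h[...,0]>17)&(h[...,0]<33)&(h[...,1]>140)&(h[...,2]>80);p=np.argwhere(m)[:,::-1];p=p[(p[:,0]>325)&(p[:,0]<355)&(p[:,1]>180)]
i=p[p[:,0].argmin()],p[p[:,1].argmax()],p.mean(0);print([(k,onplane("scene",*k,.028).round(4)) for k in i])
E
```

```text
lt [0.5935 0.1877 0.018 ]
mt [0.5897 0.1001 0.018 ]
rt [0.5853 0.0126 0.018 ]
rb [0.4779 0.0162 0.018 ]
lx [0.5402 0.1905 0.018 ]
lend [0.5397 0.2251 0.018 ]
a l [0.5099 0.2183 0.03  ]
a r [0.4685 0.1618 0.03  ]
c l [0.5529 0.0472 0.03  ]
c r [ 0.5115 -0.0098  0.03  ]
c t [ 0.563  -0.0045  0.03  ]
c b [0.5041 0.0399 0.03  ]
scene [ 5.62447887e-01 -2.69256317e-04] 0.05160198951593493 [0.13327584 0.12259435]
side [ 0.57494606 -0.01514916] 0.06167652010840451 [0.16304864 0.15358576]
[array([347.70034735, 148.83743624]), array([372.96970242, 157.87935973])]
[array([ 0.60773427, -0.30440605,  0.11      ]), array([ 0.5434082 , -0.32183555,  0.11      ])] -164.8394142998619
[ 0.5756983  -0.31533628  0.10869111] [ 0.54505831 -0.33005839  0.0970815 ] [ 0.60803126 -0.30477437  0.11711012]
[-0.95978798 -0.28068848 -0.0045827 ]
[(array([332, 194]), array([ 0.5715, -0.2278,  0.028 ])), (array([341, 201]), array([ 0.5392, -0.2251,  0.028 ])), (array([338.62025316, 196.69620253]), array([ 0.5545, -0.2329,  0.028 ]))]
```

The crop shows the line and cross marks: left mark top (168,225), middle (326,156), right (470,94)–(591,214). This puts the marks at about (0.539,0.190), (0.535,0.102) and (0.532,0.0145), with a board yaw of about -2.2°. Next I move above the board and look from near.

>>> move_arm:
  series:
    - [0.113,0.293,0.013,0,0,0.34]
    - [0.113,0.293,0.013,0,0,0.34]
    - [0.113,0.293,0.013,0,0,0.34]
    - [0.113,0.293,0.013,0,0,0.34]
    - [0.113,0.293,0.013,0,0,0.34]

```text
clock: 0.6
position: [0.3657, -0.3355, 0.2365]
ee_rot: [-2.878, -1.257, -0.001]
force: [0.9, 0.9, -0.3]
width: 0.998
gripper_force: 0.0
```

>>> move_arm:
  series:
    - [0.113,0.293,0.013,0,0,0.34]
    - [0.113,0.293,0.013,0,0,0.34]
    - [0.113,0.293,0.013,0,0,0.34]
    - [0.113,0.293,0.013,0,0,0.34]
    - [0.113,0.293,0.013,0,0,0.34]

```text
clock: 1.1
position: [0.4502, -0.1158, 0.2464]
ee_rot: [-2.611, -1.747, -0.001]
force: [-0.1, 0.2, -0.2]
width: 0.999
gripper_force: 0.0
```

>>> move_arm:
  series:
    - [0.113,0.293,0.013,0,0,0.34]
    - [0.113,0.293,0.013,0,0,0.34]
    - [0.113,0.293,0.013,0,0,0.34]
    - [0.113,0.293,0.013,0,0,0.34]
    - [0.113,0.293,0.013,0,0,0.34]

```text
clock: 1.6
position: [0.5347, 0.104, 0.2559]
ee_rot: [-2.26, -2.181, -0.001]
force: [0.0, -0.8, 0.2]
width: 1.003
gripper_force: 0.0
```

```bash
cat >> h.py <<'E'
def wrays(uv,st):
    c=calibration("wrist");uv=np.atleast_2d(uv).astype(float)
    M=np.array(c["mount"]);f=c["fx"]
    d=(uv-[c["cx"],c["cy"]])/[c["fx"],c["fy"]];th=np.linalg.norm(d,axis=1)+1e-12
    r=np.c_[d/th[:,None]*np.sin(th)[:,None],np.cos(th)]
    Rt=R.from_rotvec(st["ee_rot"]).as_matrix()
    o=Rt@M[:3,3]+st["position"]; D=r@M[:3,:3].T@Rt.T
    return o,D
def wplane(uv,st,z):
    o,D=wrays(uv,st); return (o+D*((z-o[2])/D[:,2])[:,None])
E
python3 - <<'E'
from h import *
c=calibration("wrist");print({k:np.round(v,4).tolist() for k,v in c.items()})
st=readout.observe();w,d=get_image("wrist");np.savez("w1.npz",w=w,d=d,p=st["position"],r=st["ee_rot"]);save(w,"w1.png")
E
```

```text
{'fx': 297.3186, 'fy': 297.3186, 'cx': 251.9843, 'cy': 188.1858, 'mount': [[-0.0001, -0.9526, -0.3042, 0.0823], [1.0, 0.0, -0.0003, -0.0003], [0.0003, -0.3042, 0.9526, -0.1592], [0.0, 0.0, 0.0, 1.0]]}
```

View pics/w1.png

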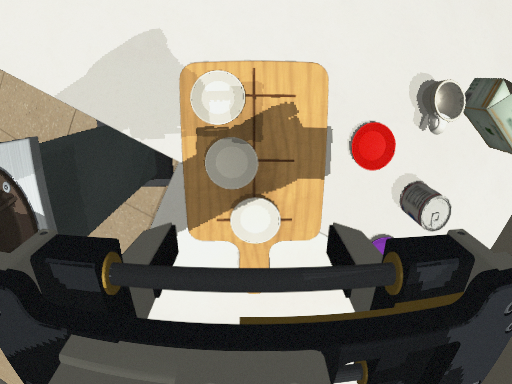

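The wrist view shows the saucers at (218,97), (231,163) and (255,220), and the line at column 254 with crosses on rows 96, 160 and 219.

```bash
cat > ws.py <<'E'
from h import *
def circ(w,st,seed):
    h=cv2.cvtColor(w,cv2.COLOR_RGB2HSV); S=h[...,1].astype(int)
    # outward radial search for wood onset (saturation rise)
    Ps=[]
    for a in np.linspace(0,2*np.pi,72,endpoint=False):
        r=np.arange(12,42,.5);u=seed[0]+r*np.cos(a);v=seed[1]+r*np.sin(a)
        s=cv2.remap(S.astype(np.float32),u.astype(np.float32)[None],v.astype(np.float32)[None],1)[0]
        k=np.argmax(s>60)
        if s[k]>60: Ps.append((u[k],v[k]))
    P=wplane(np.array(Ps),st,.030)[:,:2]
    for _ in range(4):
        A=np.c_[2*P,np.ones(len(P))];x=np.linalg.lstsq(A,(P**2).sum(1),rcond=None)[0];r=np.sqrt(x[2]+x[:2]@x[:2])
        e=np.linalg.norm(P-x[:2],axis=1)-r; P=P[abs(e)<max(.0015,1.5*e.std())]
    return x[:2].round(4),r.round(4),len(P)
E
python3 - <<'E'
from ws import *
z=np.load("w1.npz");w=z["w"];st=dict(position=z["p"],ee_rot=z["r"])
print(R.from_rotvec(z["r"]).as_matrix().round(3).tolist(),z["p"])
for s in((218,97),(231,163),(255,220)): print(circ(w,st,s))
save(cv2.resize(w[58:248,176:336],None,fx=3.125,fy=3.125,interpolation=cv2.INTER_CUBIC),"c2.png")
E
```

```text
[[0.036, 0.999, -0.0], [0.999, -0.036, 0.001], [0.001, -0.0, -1.0]] [0.53472287 0.1040356  0.25593265]
(array([0.4925, 0.1878]), np.float64(0.0358), 72)
(array([0.5062, 0.0995]), np.float64(0.0358), 72)
(array([0.5356, 0.0152]), np.float64(0.036), 72)
```

View pics/c2.png

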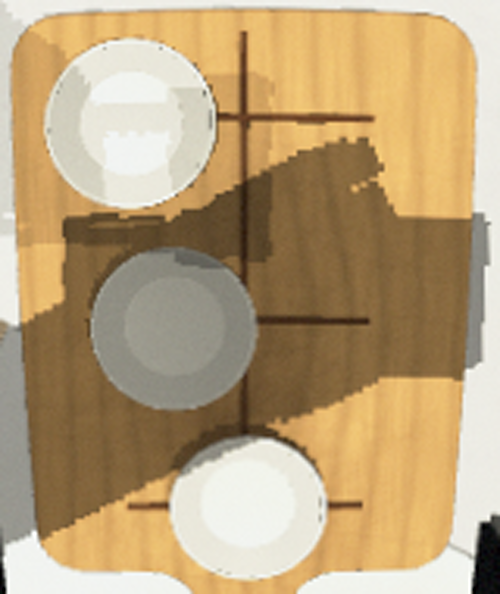

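The enlarged crop shows the line at column 244, with crossings at rows 118, 321 and 505. The right-hand mark ends at (128,506) and (362,505).

```bash
python3 - <<'E'
from ws import *
z=np.load("w1.npz");st=dict(position=z["p"],ee_rot=z["r"])
cr=lambda x,y:(176+(x+.5)/3.125-.5,58+(y+.5)/3.125-.5)
for n,p in dict(top=(244,32),L=(244,117.5),M=(245,321),Rl=(128,506),Rr=(362,505),Lr=(374,118),Mr=(369.5,321),line=(244.5,425)).items():
    print(n,wplane(cr(*p),st,.018)[0].round(4))
E
```

```text
top [0.5409 0.2246 0.018 ]
L [0.5396 0.1879 0.018 ]
M [0.537  0.0996 0.018 ]
Rl [0.4793 0.0136 0.018 ]
Rr [0.5889 0.0101 0.018 ]
Lr [0.5947 0.1866 0.018 ]
Mr [0.5917 0.0979 0.018 ]
line [0.5352 0.0517 0.018 ]
```

>>> move_arm:
  series:
    - [0.001,-0.118,-0.05,0,0,0]
    - [0.001,-0.118,-0.15,0,0,0]
    - [0.001,-0.118,-0.15,0,0,0]
    - [0.001,-0.118,-0.15,0,0,0]
    - [0.001,-0.118,-0.15,0,0,0]
  claw: 1
  squeeze: 3

```text
clock: 2.15
position: [0.5343, 0.0117, 0.1428]
ee_rot: [-2.263, -2.176, 0.003]
force: [-0.3, 0.4, 0.8]
width: 1.001
gripper_force: 0.0
```

>>> move_arm:
  series:
    - [0,0,-0.06,0,0,0]
    - [0,0,-0.11,0,0,0]
    - [0,0,-0.145,0,0,0]
    - [0,0,-0.162,0,0,0]
    - [0,0,-0.162,0,0,0]

```text
clock: 2.65
position: [0.5355, 0.0131, 0.0221]
ee_rot: [-2.262, -2.18, -0.0]
force: [0.0, -0.2, 0.7]
width: 0.996
gripper_force: 0.0
```

>>> move_arm:
  series:
    - [0,0,0,0,0,0]
    - [0,0,0,0,0,0]
    - [0,0,0,0,0,0]
    - [0,0,0,0,0,0]
    - [0,0,0,0,0,0]
  claw: 0.4
  squeeze: 3

```text
clock: 3.15
position: [0.536, 0.0121, 0.0229]
ee_rot: [2.262, 2.178, 0.002]
force: [0.0, 0.4, 4.6]
width: 0.757
gripper_force: 3.0
```

>>> move_arm:
  series:
    - [-0.001,-0.002,0,0,0,0]
    - [-0.002,-0.0045,0,0,0,0]
    - [-0.002,-0.0045,0,0,0,0]
    - [-0.002,-0.0045,0,0,0,0]

```text
clock: 3.55
position: [0.5339, 0.0086, 0.0221]
ee_rot: [2.263, 2.179, 0.001]
force: [1.3, 0.4, 4.5]
width: 0.756
gripper_force: 3.0
```

>>> move_arm:
  series:
    - [0,0,0,0,0,0]
    - [0,0,0,0,0,0]
    - [0,0,0,0,0,0]
    - [0,0,0,0,0,0]
  claw: 1

```text
clock: 3.95
position: [0.5331, 0.0084, 0.0217]
ee_rot: [-2.263, -2.178, 0.001]
force: [0.4, -0.6, -0.2]
width: 0.989
gripper_force: 0.0
```

>>> move_arm:
  series:
    - [0,0,0.03,0,0,0]
    - [0,0,0.08,0,0,0]
    - [0,0,0.08,0,0,0]

```text
clock: 4.25
position: [0.5361, 0.0092, 0.0857]
ee_rot: [2.26, 2.176, 0.007]
force: [1.0, 0.3, 0.1]
width: 1.0
gripper_force: 0.0
```

```bash
python3 - <<'E'
from ws import *
st=readout.observe();w,d=get_image("wrist");save(w,"w2.png");np.savez("w2.npz",w=w,d=d,p=st["position"],r=st["ee_rot"])
print(st["position"],st["ee_rot"],st["width"])
from cell import calibration
c=calibration("wrist");M=np.array(c["mount"]);Rt=R.from_rotvec(st["ee_rot"]).as_matrix()
def px(P):
    q=np.linalg.inv(M)[:3,:3]@(Rt.T@(np.array(P)-st["position"]))+np.linalg.inv(M)[:3,3]
    th=np.arctan2(np.hypot(q[0],q[1]),q[2]);return np.array([c["cx"],c["cy"]])+c["fx"]*th*q[:2]/np.hypot(*q[:2])
for P in((.5341,.0118,.03),(.5062,.0995,.03)): print(px(P))
E
```

```text
[0.53612175 0.0092214  0.08574495] [2.26039776 2.17626176 0.0073575 ] 1.000444868153583
[249.21643094 202.10446565]
[205.32370845  87.84163987]
```

View pics/w2.png

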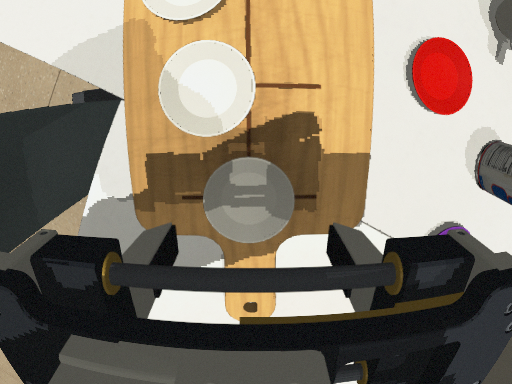

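The view shows saucer c at (249,200), centred on its mark, whose ends are at (182,197) and (316,197). Saucer b, at (207,88), is next.

>>> move_arm:
  series:
    - [-0.036,0.1215,0,0,0,0]
    - [-0.036,0.1215,0,0,0,0]
    - [-0.036,0.1215,-0.04,0,0,0]
    - [-0.036,0.1215,-0.07,0,0,0]
    - [-0.036,0.1215,-0.08,0,0,0]

```text
clock: 4.8
position: [0.5045, 0.0994, 0.0194]
ee_rot: [-2.261, -2.179, 0.006]
force: [-0.7, -0.7, -0.0]
width: 0.997
gripper_force: 0.0
```

>>> move_arm:
  series:
    - [0,0,0,0,0,0]
    - [0,0,0,0,0,0]
    - [0,0,0,0,0,0]
    - [0,0,0,0,0,0]
    - [0,0,0,0,0,0]
  claw: 0.4

```text
clock: 5.3
position: [0.5073, 0.0997, 0.0227]
ee_rot: [2.263, 2.178, 0.002]
force: [0.6, 0.5, 3.0]
width: 0.753
gripper_force: 3.0
```

>>> move_arm:
  series:
    - [0.012,0,0,0,0,0]
    - [0.024,0,0,0,0,0]
    - [0.036,0,0,0,0,0]
    - [0.041,0,0,0,0,0]
    - [0.041,0,0,0,0,0]

```text
clock: 5.8
position: [0.5388, 0.0998, 0.022]
ee_rot: [2.263, 2.178, 0.002]
force: [2.1, -1.0, 3.0]
width: 0.751
gripper_force: 3.0
```

>>> move_arm:
  series:
    - [0,0,0,0,0,0]
    - [0,0,0,0,0,0]
    - [0,0,0,0,0,0]
    - [0,0,0,0,0,0]
  claw: 1

```text
clock: 6.2
position: [0.5372, 0.0998, 0.0219]
ee_rot: [-2.263, -2.179, 0.0]
force: [-0.2, -0.1, 0.6]
width: 0.99
gripper_force: 0.0
```

>>> move_arm:
  series:
    - [0,0,0.03,0,0,0]
    - [0,0,0.08,0,0,0]
    - [0,0,0.08,0,0,0]

```text
clock: 6.5
position: [0.5398, 0.1009, 0.0859]
ee_rot: [2.261, 2.177, 0.009]
force: [0.5, 0.7, 0.0]
width: 0.999
gripper_force: 0.0
```

>>> move_arm:
  series:
    - [-0.06,0.118,0,0,0,0]
    - [-0.06,0.118,0,0,0,0]
    - [-0.06,0.118,-0.04,0,0,0]
    - [-0.06,0.118,-0.07,0,0,0]
    - [-0.06,0.118,-0.08,0,0,0]

```text
clock: 7.0
position: [0.4908, 0.1879, 0.02]
ee_rot: [-2.261, -2.18, 0.005]
force: [-0.6, 0.9, 0.7]
width: 1.006
gripper_force: 0.0
```

>>> move_arm:
  series:
    - [0,0,0,0,0,0]
    - [0,0,0,0,0,0]
    - [0,0,0,0,0,0]
    - [0,0,0,0,0,0]
    - [0,0,0,0,0,0]
  claw: 0.4

```text
clock: 7.5
position: [0.4931, 0.1884, 0.0228]
ee_rot: [2.263, 2.178, 0.002]
force: [0.4, -1.3, 2.3]
width: 0.752
gripper_force: 3.0
```

>>> move_arm:
  series:
    - [0.015,0,0,0,0,0]
    - [0.033,0,0,0,0,0]
    - [0.051,0,0,0,0,0]
    - [0.063,0,0,0,0,0]
    - [0.063,0,0,0,0,0]

```text
clock: 8.0
position: [0.5416, 0.1882, 0.0221]
ee_rot: [2.264, 2.177, 0.003]
force: [2.4, -1.0, 1.9]
width: 0.752
gripper_force: 3.0
```

>>> move_arm:
  series:
    - [0,0,0,0,0,0]
    - [0,0,0,0,0,0]
    - [0,0,0,0,0,0]
    - [0,0,0,0,0,0]
  claw: 1

```text
clock: 8.4
position: [0.5392, 0.1883, 0.0219]
ee_rot: [-2.263, -2.179, 0.001]
force: [-0.3, 0.7, -0.6]
width: 0.99
gripper_force: 0.0
```

>>> move_arm:
  series:
    - [0,0,0.03,0,0,0]
    - [0,0,0.09,0,0,0]
    - [0,-0.05,0.15,0,0,0]
    - [0,-0.117,0.2,0,0,0]
    - [0,-0.117,0.2,0,0,0]

```text
clock: 8.9
position: [0.5408, 0.0971, 0.1749]
ee_rot: [2.264, 2.173, 0.003]
force: [0.3, -0.2, -0.0]
width: 1.004
gripper_force: 0.0
```

>>> move_arm:
  series:
    - [0,0,0.1,0,0,0]
    - [0,0,0.1,0,0,0]
    - [0,0,0.1,0,0,0]
    - [0,0,0.1,0,0,0]

```text
clock: 9.3
position: [0.5395, 0.1005, 0.2472]
ee_rot: [2.263, 2.178, 0.001]
force: [0.2, 0.1, -0.3]
width: 1.004
gripper_force: 0.0
```

```bash
python3 - <<'E'
from ws import *
st=readout.observe();w,d=get_image("wrist");np.savez("w3.npz",w=w,d=d,p=st["position"],r=st["ee_rot"])
print(st["position"],st["ee_rot"],st["width"])
save(cv2.resize(w[58:258,176:336],None,fx=2.9,fy=2.9,interpolation=cv2.INTER_CUBIC),"c3.png")
E
```

```text
[0.53954186 0.10049238 0.24715093] [2.26261320e+00 2.17837685e+00 7.65976356e-04] 1.0036601002163699
```

View pics/c3.png

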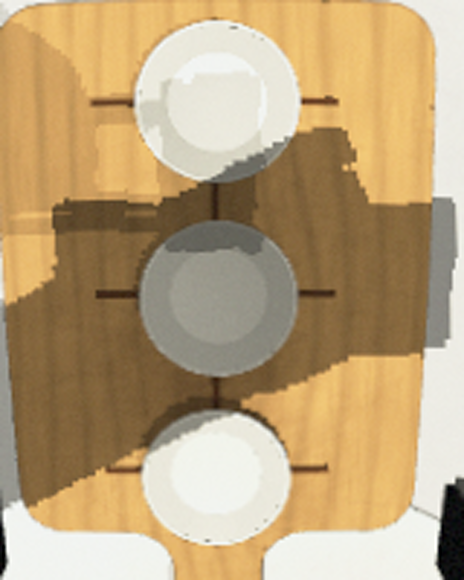

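All three saucers sit on their marks: rows 102, 294 and 468 against saucer centres of about (217,101), (218,298) and (216,477). The row offset is partly height parallax, so I work it out.

```bash
python3 - <<'E'
from ws import *
z=np.load("w3.npz");w=z["w"];st=dict(position=z["p"],ee_rot=z["r"])
cr=lambda x,y:(176+(x+.5)/2.9-.5,58+(y+.5)/2.9-.5)
for n,a,b,s in(("L",(91,102),(339,101),(217,101)),("M",(96,294),(335,294),(218,298)),("R",(107,468),(327,468),(216,477))):
    m=wplane([cr(*a),cr(*b)],st,.018).mean(0)[:2];c=circ(w,st,cr(*s));print(n,m.round(4),c,((c[0]-m)*1000).round(1))
E
```

```text
L [0.5399 0.1884] (array([0.5407, 0.1876]), np.float64(0.0358), 72) [ 0.8 -0.8]
M [0.5366 0.1   ] (array([0.5379, 0.0997]), np.float64(0.0358), 72) [ 1.3 -0.3]
R [0.5339 0.0126] (array([0.5334, 0.0121]), np.float64(0.036), 72) [-0.5 -0.5]
```

Every saucer is within about 1.5 mm of its mark. Next is the dish.

>>> move_arm:
  series:
    - [0.016,-0.184,0,0,0,0.595]
    - [0.016,-0.184,0,0,0,0.595]
    - [0.016,-0.184,0,0,0,0.595]
    - [0.016,-0.184,0,0,0,0.595]
    - [0.016,-0.184,0,0,0,0.595]

```text
clock: 9.85
position: [0.5507, -0.0398, 0.2449]
ee_rot: [-1.482, -2.767, 0.003]
force: [0.8, 1.3, -0.6]
width: 0.999
gripper_force: 0.0
```

>>> move_arm:
  series:
    - [0.016,-0.184,0,0,0,0.595]
    - [0.016,-0.184,0,0,0,0.595]
    - [0.016,-0.184,0,0,0,0.595]
    - [0.016,-0.184,0,0,0,0.595]
    - [0.016,-0.184,0,0,0,0.595]

```text
clock: 10.35
position: [0.5626, -0.1767, 0.2449]
ee_rot: [-0.564, -3.087, -0.001]
force: [-0.9, 0.6, -0.4]
width: 1.002
gripper_force: 0.0
```

>>> move_arm:
  series:
    - [0.016,-0.184,0,0,0,0.595]
    - [0.016,-0.184,0,0,0,0.595]
    - [0.016,-0.184,0,0,0,0.595]
    - [0.016,-0.184,0,0,0,0.595]
    - [0.016,-0.184,0,0,0,0.595]

```text
clock: 10.85
position: [0.5755, -0.3128, 0.2455]
ee_rot: [0.409, -3.114, -0.004]
force: [-0.6, 1.9, -0.7]
width: 1.001
gripper_force: 0.0
```

```bash
python3 - <<'E'
from ws import *
st=readout.observe();w,d=get_image("wrist");np.savez("w4.npz",w=w,d=d,p=st["position"],r=st["ee_rot"])
print(st["clock"],st["position"],st["joints"].round(2)); save(w,"w4.png")
Rt=R.from_rotvec(st["ee_rot"]).as_matrix();print(np.degrees(np.arctan2(Rt[1,1],Rt[0,1])))
E
```

```text
10.85 [ 0.57545147 -0.31279314  0.24550937] [ 0.88  0.59 -0.77  1.42  0.41  1.3   1.92]
104.96419969216154
```

View pics/w4.png

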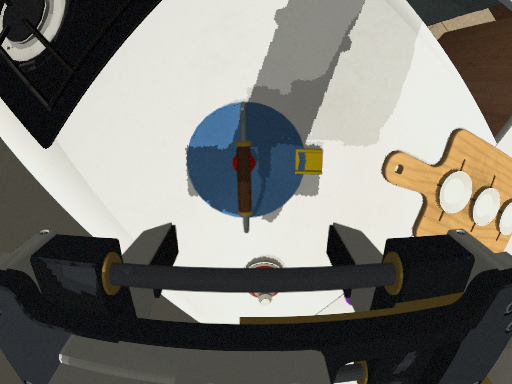

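The wrist view shows the grip bar from (243,142) to (245,215), the tomato at (243,162), the lip at (310,161) and the salt pot at (265,283).

```bash
python3 - <<'E'
from ws import *
z=np.load("w4.npz");w=z["w"];st=dict(position=z["p"],ee_rot=z["r"])
h=cv2.cvtColor(w,cv2.COLOR_RGB2HSV).astype(int)
H,S,V=h[...,0],h[...,1],h[...,2]
roi=np.zeros_like(H,bool);roi[135:225,230:258]=1
m=roi&(H<20)&(S>80)&(V<140)
p=np.argwhere(m)[:,::-1];print(len(p),p.min(0),p.max(0))
P=wplane(p,st,.117)[:,:2];r=cv2.minAreaRect((P*1000).astype(np.float32));print("grip",P.mean(0),r)
m=(H>95)&(H<125)&(S>100);m[:90]=0;m[230:]=0;m[:,:170]=0;m[:,330:]=0
c=cv2.convexHull(np.argwhere(m)[:,::-1].astype(np.int32))[:,0]
P=wplane(c,st,.028)[:,:2];(c0,r)=cv2.minEnclosingCircle((P*1000).astype(np.float32));print("dish",c0,r)
m=(H>18)&(H<35)&(S>150);m[:140]=0;m[185:]=0;m[:,:290]=0;m[:,330:]=0
p=np.argwhere(m)[:,::-1];L=wplane(p,st,.028)[:,:2];l=L.mean(0)*1000;print("lip",l,"yaw",np.degrees(np.arctan2(l[1]-c0[1],l[0]-c0[0])))
o,D=wrays([[265,283]],st);print("salt",(o+D*((.04-o[2])/D[:,2])[:,None]).round(3))
E
```

```text
911 [233 146] [254 212]
grip [ 0.57480454 -0.32156332] ((577.5396728515625, -320.9284973144531), (69.38212585449219, 20.852962493896484), 14.984031677246094)
dish (606.5403442382812, -337.2503356933594) 109.13687133789062
lip [ 555.2904988  -239.09028203] yaw 117.5692822319191
salt [[ 0.745 -0.247  0.04 ]]
```

```bash
python3 - <<'E'
from ws import *
z=np.load("w4.npz");w=z["w"];st=dict(position=z["p"],ee_rot=z["r"])
a=wplane([[243.5,142],[245,215],[237,180],[251.5,180]],st,.117)[:,:2];print(a.round(4),a[:2].mean(0),np.degrees(np.arctan2(*(a[1]-a[0])[::-1])))
b=wplane([[187,159],[303,159],[246,102],[246,217]],st,.028)[:,:2];print(b.round(4),b[:2].mean(0),b[2:].mean(0))
t=wplane([[311,162]],st,.028)[0];print(t)
h=cv2.cvtColor(w,cv2.COLOR_RGB2HSV).astype(int)
for v in(170,180,190,200): print(w[v,232:258].tolist() if v==190 else "", [int(x) for x in h[v,232:258,0]])
E
```

```text
[[ 0.5401 -0.3308]
 [ 0.6141 -0.31  ]
 [ 0.5792 -0.3274]
 [ 0.5754 -0.3133]] [ 0.57709986 -0.32040217] 15.670528008751484
[[ 0.594  -0.3959]
 [ 0.5551 -0.249 ]
 [ 0.5037 -0.3395]
 [ 0.6532 -0.3003]] [ 0.5745854  -0.32246467] [ 0.57845808 -0.31989218]
[ 0.55608237 -0.23746487  0.028     ]
 [105, 105, 114, 169, 179, 8, 12, 9, 14, 10, 13, 12, 14, 13, 12, 13, 12, 8, 3, 177, 148, 107, 106, 105, 105, 105]
 [105, 104, 104, 104, 103, 111, 13, 18, 10, 15, 10, 11, 17, 14, 12, 14, 8, 14, 2, 105, 105, 104, 105, 105, 104, 104]
[[41, 69, 95], [43, 69, 99], [45, 75, 100], [49, 75, 102], [47, 74, 99], [43, 58, 76], [45, 36, 29], [50, 33, 16], [57, 35, 25], [59, 32, 19], [61, 38, 24], [58, 33, 12], [61, 38, 25], [58, 36, 19], [59, 38, 20], [58, 35, 26], [50, 31, 14], [44, 27, 6], [39, 23, 13], [39, 53, 73], [47, 73, 101], [44, 72, 99], [42, 68, 100], [45, 74, 100], [43, 71, 99], [44, 72, 99]] [104, 106, 104, 105, 104, 106, 13, 15, 9, 10, 11, 14, 11, 13, 14, 8, 14, 17, 12, 108, 106, 105, 107, 104, 105, 105]
 [106, 106, 106, 106, 105, 106, 165, 14, 13, 12, 12, 14, 11, 12, 11, 12, 13, 12, 14, 107, 104, 104, 106, 106, 104, 104]
```

>>> move_arm:
  series:
    - [0.0015,-0.009,-0.05,0,0,0]
    - [0.0015,-0.009,-0.08,0,0,0]
    - [0.0015,-0.009,-0.1,0,0,0]
    - [0.0015,-0.009,-0.1,0,0,0]
    - [0.0015,-0.009,-0.1,0,0,0]

```text
clock: 11.4
position: [0.5775, -0.319, 0.1729]
ee_rot: [-0.408, 3.114, 0.0]
force: [0.4, -0.2, 0.1]
width: 1.002
gripper_force: 0.0
```

```bash
python3 - <<'E'
from ws import *
get_image("side")
st=readout.observe();w,d=get_image("wrist")
print(st["position"]);Rt=R.from_rotvec(st["ee_rot"]).as_matrix();print(np.degrees(np.arctan2(Rt[1,1],Rt[0,1])))
h=cv2.cvtColor(w,cv2.COLOR_RGB2HSV).astype(int)
m=((h[...,0]<20)&(h[...,1]>70)&(h[...,2]<110)&(h[...,2]>25)).astype(np.uint8);m[:,:200]=0;m[:,300:]=0;m[:100]=0;m[260:]=0
m=cv2.morphologyEx(m,cv2.MORPH_OPEN,np.ones((5,5)))
k,l,s,c=cv2.connectedComponentsWithStats(m);i=1+s[1:,4].argmax();print(s[1:],c[1:])
p=np.argwhere(l==i)[:,::-1];P=wplane(p,st,.117)[:,:2]
T=(P-st["position"][:2])@Rt[:2,:2]; print("tool frame x,y ranges",np.percentile(T,[1,50,99],axis=0).round(4))
ab=np.polyfit(T[:,0],T[:,1],1);print(ab)
save(w,"w5.png")
E
```

```text
[ 0.57775167 -0.31938989  0.1734393 ]
104.92468431317954
[[ 241  162   20   83 1396]] [[250.58022923 201.47421203]]
tool frame x,y ranges [[-0.0329 -0.0086]
 [ 0.0038 -0.0011]
 [ 0.0346  0.0054]]
[-0.01870619 -0.00135653]
```

View pics/w5.png

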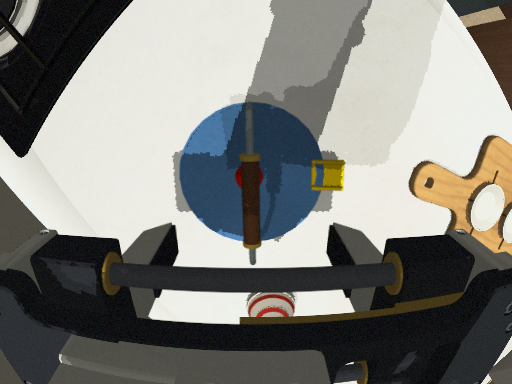

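The dish grip runs from (250,155) to (252,247) and sits almost exactly under the tool. I descend and close on it.

>>> move_arm:
  series:
    - [0.0006,-0.0024,-0.03,0,0,0.018]
    - [0.0006,-0.0024,-0.06,0,0,0.018]
    - [0.0006,-0.0024,-0.09,0,0,0.018]
    - [0.0006,-0.0024,-0.115,0,0,0.018]
    - [0.0006,-0.0024,-0.115,0,0,0.018]

```text
clock: 12.0
position: [0.5762, -0.3218, 0.0843]
ee_rot: [0.436, -3.109, -0.002]
force: [0.3, 0.7, 0.3]
width: 1.001
gripper_force: 0.0
```

>>> move_arm:
  series:
    - [0,0,0,0,0,0]
    - [0,0,0,0,0,0]
    - [0,0,0,0,0,0]
    - [0,0,0,0,0,0]
    - [0,0,0,0,0,0]
  claw: -0.5
  squeeze: 5

```text
clock: 12.5
position: [0.5774, -0.3222, 0.0863]
ee_rot: [-0.437, 3.11, -0.001]
force: [-0.3, 0.4, -0.4]
width: 0.617
gripper_force: 0.0
```

>>> move_arm:
  series:
    - [0,0,0,0,0,0]
    - [0,0,0,0,0,0]
    - [0,0,0,0,0,0]
    - [0,0,0,0,0,0]
    - [0,0,0,0,0,0]
  claw: -1
  squeeze: 5

```text
clock: 13.0
position: [0.5772, -0.322, 0.0857]
ee_rot: [0.437, -3.111, -0.0]
force: [0.3, -0.1, -0.4]
width: 0.18
gripper_force: 0.0
```

>>> move_arm:
  series:
    - [0,0,0,0,0,0]
    - [0,0,0,0,0,0]
    - [0,0,0,0,0,0]
    - [0,0,0,0,0,0]
    - [0,0,0,0,0,0]
  squeeze: 35

```text
clock: 13.5
position: [0.5771, -0.3219, 0.0856]
ee_rot: [0.437, -3.111, -0.0]
force: [0.3, -0.6, -2.4]
width: 0.149
gripper_force: 35.0
```

>>> move_arm:
  series:
    - [0,0,0.0027,0,0,0]
    - [0,0,0.008,0,0,0]
    - [0,0,0.016,0,0,0]
    - [0,0,0.027,0,0,0]
    - [0,0,0.037,0,0,0]

```text
clock: 14.0
position: [0.5774, -0.322, 0.1145]
ee_rot: [-0.437, 3.111, -0.0]
force: [-0.0, -0.3, -3.1]
width: 0.15
gripper_force: 35.0
```

>>> move_arm:
  series:
    - [0,0,0.013,0,0,0]
    - [0,0,0.027,0,0,0]
    - [0,0,0.04,0,0,0]
    - [0,0,0.053,0,0,0]
    - [0,0,0.067,0,0,0]

```text
clock: 14.5
position: [0.5772, -0.322, 0.1646]
ee_rot: [0.437, -3.111, 0.0]
force: [1.2, 0.1, -2.4]
width: 0.153
gripper_force: 35.0
```

>>> move_arm:
  series:
    - [0,0,0.013,0,0,0]
    - [0,0,0.026,0,0,0]
    - [0,0,0.038,0,0,0]
    - [0,0,0.047,0,0,0]
    - [0,0,0.054,0,0,0]

```text
clock: 15.0
position: [0.5773, -0.322, 0.2049]
ee_rot: [-0.437, 3.111, -0.0]
force: [0.5, -0.8, -2.3]
width: 0.152
gripper_force: 35.0
```

>>> move_arm:
  series:
    - [0,0,0.005,0,0,0]
    - [0,0,0.008,0,0,0]
    - [0,0,0.009,0,0,0]
    - [0,0,0.009,0,0,0]
    - [0,0,0.009,0,0,0]

```text
clock: 15.5
position: [0.577, -0.322, 0.2107]
ee_rot: [0.437, -3.111, -0.001]
force: [-0.4, 0.3, -2.6]
width: 0.15
gripper_force: 35.0
```

```bash
python3 - <<'E'
from ws import *
st=readout.observe();a,_=get_image("scene");w,_=get_image("wrist")
print(st["position"],st["joints"].round(2),st["width"])
save(np.hstack([a[60:320,230:420],w[90:350,180:360]]),"v1.png")
E
```

```text
[ 0.57702077 -0.3220027   0.21065244] [ 0.89  0.62 -0.76  1.45  0.44  1.24  1.93] 0.1497679521978221
```

View pics/v1.png

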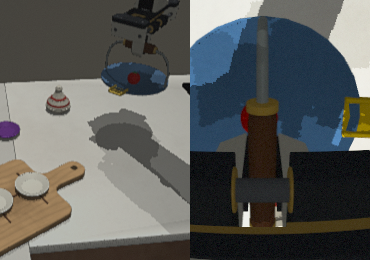

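The dish is up and level, with the tomato inside at (135,77) and the lip at (118,90). Next comes the slow turn and carry.

>>> move_arm:
  series:
    - [0,0.0011,0,0,0,-0.0036]
    - [-0.0004,0.0045,0,0,0,-0.0144]
    - [-0.001,0.0107,0,0,0,-0.0342]
    - [-0.0018,0.0197,0,0,0,-0.063]
    - [-0.0029,0.0309,0,0,0,-0.099]

```text
clock: 16.1
position: [0.575, -0.2984, 0.211]
ee_rot: [-0.272, 3.13, 0.0]
force: [-0.4, -0.0, -3.0]
width: 0.149
gripper_force: 35.0
```

>>> move_arm:
  series:
    - [-0.001,0.0111,0,0,0,-0.0356]
    - [-0.0021,0.0222,0,0,0,-0.0711]
    - [-0.0031,0.0334,0,0,0,-0.1067]
    - [-0.0042,0.0445,0,0,0,-0.1422]
    - [-0.0052,0.0556,0,0,0,-0.1778]

```text
clock: 16.6
position: [0.5711, -0.2562, 0.2111]
ee_rot: [0.02, 3.141, 0.0]
force: [-1.0, -0.4, -1.9]
width: 0.151
gripper_force: 35.0
```

>>> move_arm:
  series:
    - [-0.001,0.0111,0,0,0,-0.0356]
    - [-0.0021,0.0222,0,0,0,-0.0711]
    - [-0.0031,0.0334,0,0,0,-0.1067]
    - [-0.0042,0.0445,0,0,0,-0.1422]
    - [-0.0052,0.0556,0,0,0,-0.1778]

```text
clock: 17.1
position: [0.5671, -0.2145, 0.2111]
ee_rot: [0.312, 3.126, 0.0]
force: [1.2, -0.2, -3.4]
width: 0.147
gripper_force: 35.0
```

>>> move_arm:
  series:
    - [-0.001,0.0111,0,0,0,-0.0356]
    - [-0.0021,0.0222,0,0,0,-0.0711]
    - [-0.0031,0.0334,0,0,0,-0.1067]
    - [-0.0042,0.0445,0,0,0,-0.1422]
    - [-0.0052,0.0556,0,0,0,-0.1778]

```text
clock: 17.6
position: [0.5632, -0.1728, 0.2111]
ee_rot: [0.601, 3.083, 0.0]
force: [0.3, -0.3, -3.3]
width: 0.147
gripper_force: 35.0
```

>>> move_arm:
  series:
    - [-0.001,0.0111,0,0,0,-0.0356]
    - [-0.0021,0.0222,0,0,0,-0.0711]
    - [-0.0031,0.0334,0,0,0,-0.1067]
    - [-0.0042,0.0445,0,0,0,-0.1422]
    - [-0.0052,0.0556,0,0,0,-0.1778]

```text
clock: 18.1
position: [0.5593, -0.1311, 0.2111]
ee_rot: [0.885, 3.014, 0.0]
force: [0.0, -0.1, -2.8]
width: 0.154
gripper_force: 35.0
```

>>> move_arm:
  series:
    - [-0.001,0.0111,0,0,0,-0.0356]
    - [-0.0021,0.0222,0,0,0,-0.0711]
    - [-0.0031,0.0334,0,0,0,-0.1067]
    - [-0.0042,0.0445,0,0,0,-0.1422]
    - [-0.0052,0.0556,0,0,0,-0.1778]

```text
clock: 18.6
position: [0.5553, -0.0894, 0.2112]
ee_rot: [1.161, 2.919, 0.0]
force: [0.2, 0.4, -2.1]
width: 0.148
gripper_force: 35.0
```

>>> move_arm:
  series:
    - [-0.001,0.0111,0,0,0,-0.0356]
    - [-0.0021,0.0222,0,0,0,-0.0711]
    - [-0.0031,0.0334,0,0,0,-0.1067]
    - [-0.0042,0.0445,0,0,0,-0.1422]
    - [-0.0052,0.0556,0,0,0,-0.1778]

```text
clock: 19.1
position: [0.5514, -0.0477, 0.2112]
ee_rot: [1.428, 2.798, 0.0]
force: [-0.1, 0.7, -3.5]
width: 0.152
gripper_force: 35.0
```

>>> move_arm:
  series:
    - [-0.001,0.0111,0,0,0,-0.0356]
    - [-0.0021,0.0222,0,0,0,-0.0711]
    - [-0.0031,0.0334,0,0,0,-0.1067]
    - [-0.0042,0.0445,0,0,0,-0.1422]
    - [-0.0052,0.0556,0,0,0,-0.1778]

```text
clock: 19.6
position: [0.5474, -0.006, 0.2112]
ee_rot: [1.682, 2.654, 0.001]
force: [0.3, 0.5, -3.3]
width: 0.148
gripper_force: 35.0
```

>>> move_arm:
  series:
    - [-0.001,0.0111,0,0,0,-0.0356]
    - [-0.0021,0.0222,0,0,0,-0.0711]
    - [-0.0031,0.0334,0,0,0,-0.1067]
    - [-0.0042,0.0445,0,0,0,-0.1422]
    - [-0.0052,0.0556,0,0,0,-0.1778]

```text
clock: 20.1
position: [0.5435, 0.0357, 0.2111]
ee_rot: [1.921, 2.486, 0.001]
force: [0.4, -0.1, -2.5]
width: 0.151
gripper_force: 35.0
```

>>> move_arm:
  series:
    - [-0.001,0.0111,0,0,0,-0.0356]
    - [-0.0021,0.0222,0,0,0,-0.0711]
    - [-0.0031,0.0334,0,0,0,-0.1067]
    - [-0.0042,0.0445,0,0,0,-0.1422]
    - [-0.0052,0.0556,0,0,0,-0.1778]

```text
clock: 20.6
position: [0.5396, 0.0774, 0.2112]
ee_rot: [2.144, 2.297, 0.001]
force: [-0.2, 0.4, -3.3]
width: 0.151
gripper_force: 35.0
```

>>> move_arm:
  series:
    - [-0.0011,0.0112,0,0,0,-0.036]
    - [-0.0019,0.0202,0,0,0,-0.0647]
    - [-0.0025,0.0264,0,0,0,-0.0845]
    - [-0.0028,0.0298,0,0,0,-0.0953]
    - [-0.0029,0.0309,0,0,0,-0.099]

```text
clock: 21.1
position: [0.5376, 0.1, 0.2111]
ee_rot: [2.258, 2.185, 0.0]
force: [-1.0, 0.6, -1.5]
width: 0.152
gripper_force: 35.0
```

>>> move_arm:
  series:
    - [0,0,0,0,0,0]
    - [0,0,0,0,0,0]
    - [0,0,0,0,0,0]
    - [0,0,0,0,0,0]
    - [0,0,0,0,0,0]

```text
clock: 21.6
position: [0.5378, 0.0995, 0.211]
ee_rot: [2.258, 2.184, -0.0]
force: [-0.0, -0.2, -3.0]
width: 0.149
gripper_force: 35.0
```

```bash
python3 - <<'E'
from ws import *
st=readout.observe();w,_=get_image("wrist");a,da=get_image("scene");b,db=get_image("side")
Rt=R.from_rotvec(st["ee_rot"]).as_matrix();print(st["clock"],st["position"],st["width"],"yaw",np.degrees(np.arctan2(Rt[1,1],Rt[0,1])),Rt[2].round(4))
for n,im,dep in(("scene",a,da),("side",b,db)):
    h=cv2.cvtColor(im,cv2.COLOR_RGB2HSV).astype(int);H,S,V=h[...,0],h[...,1],h[...,2];C=cloud(n,dep)
    for nm,m in(("yel",(H>18)&(H<33)&(S>140)&(V>80)),("blue",(H>95)&(H<120)&(S>100)),("red",((H>170)|(H<6))&(S>150))):
        k=m&(dep>0)&(C[...,2]>.1)&(C[...,2]<.22)&(abs(C[...,0]-.55)<.13)&(abs(C[...,1]-.1)<.12);q=C[k]
        if len(q)>5: print(n,nm,len(q),np.median(q,0).round(4),np.percentile(q,3,axis=0).round(3),np.percentile(q,97,axis=0).round(3),np.argwhere(k).mean(0).round(1))
E
```

```text
21.6 [0.53777215 0.09946757 0.21096301] 0.14890546202732213 yaw -1.896343453304805 [-1.e-04 -0.e+00 -1.e+00]
scene yel 69 [0.618  0.0976 0.1528] [0.603 0.082 0.149] [0.631 0.111 0.157] [188.4 201.5]
scene blue 2552 [0.5421 0.0844 0.145 ] [0.468 0.031 0.135] [0.601 0.166 0.152] [211.7 226.4]
scene red 164 [0.524  0.1039 0.1527] [0.519 0.089 0.141] [0.537 0.112 0.16 ] [213.9 225.5]
side yel 32 [0.6282 0.0993 0.1558] [0.604 0.086 0.153] [0.635 0.111 0.162] [191.8 214. ]
side blue 271 [0.5453 0.0504 0.1498] [0.487 0.026 0.143] [0.594 0.168 0.154] [206.6 238.2]
side red 8 [0.5232 0.1032 0.1571] [0.52  0.093 0.149] [0.552 0.16  0.161] [212.2 232.9]
```

The dish is level, with its yaw at -1.9°, matching the board. I let the tomato settle, check it again, then hand in.

>>> move_arm:
  series:
    - [0,0,0,0,0,0]
    - [0,0,0,0,0,0]
    - [0,0,0,0,0,0]
    - [0,0,0,0,0,0]
    - [0,0,0,0,0,0]

```text
clock: 22.25
position: [0.5378, 0.0996, 0.211]
ee_rot: [2.258, 2.185, 0.0]
force: [-0.2, -0.4, -2.4]
width: 0.151
gripper_force: 35.0
```

>>> move_arm:
  series:
    - [0,0,0,0,0,0]
    - [0,0,0,0,0,0]
    - [0,0,0,0,0,0]
    - [0,0,0,0,0,0]
    - [0,0,0,0,0,0]

```text
clock: 22.75
position: [0.5378, 0.0996, 0.211]
ee_rot: [2.258, 2.184, 0.0]
force: [-0.0, -0.3, -3.0]
width: 0.15
gripper_force: 35.0
```

>>> move_arm:
  series:
    - [0,0,0,0,0,0]
    - [0,0,0,0,0,0]
    - [0,0,0,0,0,0]
    - [0,0,0,0,0,0]
    - [0,0,0,0,0,0]

```text
clock: 23.25
position: [0.5377, 0.0996, 0.211]
ee_rot: [-2.258, -2.185, 0.0]
force: [0.2, -0.1, -2.6]
width: 0.153
gripper_force: 35.0
```

```bash
python3 - <<'E'
from ws import *
for i in range(3):
    im,dep=get_image("scene")
    h=cv2.cvtColor(im,cv2.COLOR_RGB2HSV).astype(int);C=cloud("scene",dep)
    k=((h[...,0]>170)|(h[...,0]<6))&(h[...,1]>150)&(dep>0)&(C[...,2]>.1)&(C[...,2]<.165)&(abs(C[...,0]-.54)<.1)&(abs(C[...,1]-.1)<.1)
    q=C[k];x=np.linalg.lstsq(np.c_[2*q,np.ones(len(q))],(q**2).sum(1),rcond=None)[0]
    print(np.median(q,0).round(4),"sphere",x[:3].round(4),"r",np.sqrt(x[3]+x[:3]@x[:3]).round(4))
st=readout.observe();print(st["clock"],st["position"],abs(st["dq"]).max(),st["gripper_force"])
E
```

```text
[0.5245 0.1041 0.1527] sphere [0.5328 0.098  0.1484] r 0.0138
[0.5244 0.1037 0.153 ] sphere [0.5336 0.0978 0.1474] r 0.0147
[0.5248 0.1034 0.1534] sphere [0.5326 0.0983 0.1483] r 0.0136
23.4 [0.53774521 0.09960264 0.21096557] 0.0014893814794589403 34.99663710594177
```

The tomato is at rest within about 5 mm of the dish's centre, and the pose is steady.

```bash
python3 -c "
from cell import ticket
print(ticket.sign_off())"
```

```text
the job is handed in; nothing more can be done
None
```

Job handed in at about 23 s: the three saucers measured within about 1.5 mm of their marks, and the dish is held level and steady about 10 cm above the middle saucer, lip pointing straight away across the row and tomato near its centre.

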